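Check a pulley spindle against the length gauge

ROBOT

A 7-joint arm with a two-finger parallel gripper is mounted at the origin on the work surface. World frame = base frame: x ahead of the robot, y to its left, z up, the work surface at z = 0. Lengths are in mm, angles in rad, forces in N, time in s.
With the tool pointing down it reaches from about 400 to 850 mm from the base axis. Payload 6.9 kg.
Tool frame: the origin (TCP) lies on the front face of the gripper's body, between the roots of the fingers; the fingertips stand 73 mm ahead of it and the grasp point (between the pads) lies 54 mm ahead of it; y points along the fingers, x is the direction in which the jaws open and shut, and the axes are right-handed (so a half turn about y gives the same grasp; the last joint's range is limited). The gripper opens to 85 mm and grips with 20 to 120 N. Pads are 22 mm wide; open, the fingers measure 114 mm over their backs; the gripper's body (76 mm by 85 mm) begins 54 mm behind the grasp point. The pads swing forward as they close: fully open they stand 13 mm farther back than shut.
Start: joints at [1.218, 0.507, -0.238, 1.5, 0.126, 1.149, -0.155], TCP at [276.206, -560.647, 303.875] pointing down, gripper open.
Joint ranges: [-3.08, 3.08], [-0.24, 2.05], [-1.43, 1.35], [0, 2.5], [-1.52, 4.66], [0.17, 1.96], [-2.89, 2.89]. Speed limits (rad/s): [2.39, 2.39, 3.14, 3.14, 3.14, 3.14, 3.14].

INTERFACE

Orientations are given as a unit quaternion [x, y, z, w].
In Python, from cell import read_state, get_image, camera_info, finish_job gives the robot as it stands.
- The arm moves only by the shell command python3 -m crank 'ROWS' [FORCE]. ROWS is JSON, a list of rows, each a list of 3 entries, a list of its own where there are three numbers: the gripper's target within -1 to 1 (fully open at 1, half-way at 0, shut at -1), then the shift along the tool's x, y, z in mm, then the turn about the tool's y in rad. In form: [[jaw, [tx, ty, tz], yaw], ...]. A call has 1 to 5 rows; each row shifts and turns the commanded pose from where the row before left it, along the tool's axes as they then stand; what a row does not reach is not made up. A row lasts 1/8 s, in which the tool goes at most 62.5 mm and 10.7 degrees, less where a joint would pass 70% of its speed; a pose out of reach is approached as far as the arm can. A call is refused whole if a number of a shift passes 62.5 or a number of a turn 0.188, either way. A call with a gripper value outside its range is refused whole. The fingers move at their own pace and stop on an object; FORCE is the grip in N (left out, the last holds). Time passes only in rows, so rows that do not move let the fingers close. It gives the time, the measured TCP pose, the force and the opening at its end, in the units of the state.
- read_state(): the state, without advancing time (a new reading comes with each control period).
- get_image(name): name is "scene" or "top" or "wrist"; returns the picture (420x560x3 uint8, red, green, blue); there is no depth.
- camera_info(name): a dict with "camera_matrix" (3x3 intrinsics, pixels), "eye" and "attitude" of the camera in the world. Camera axes: x right, y down, z forward; pixel columns grow to the right and rows downward; lengths in mm; the calibration is good to about 2 mm. A picture is of the moment at which its call begins: read the wrist's pose just before it. camera_info takes no time and is no camera call; for the wrist camera it gives the pose at the moment of the call.
- finish_job(): hands the job in, once; it reports no verdict.
The state is a dict: "clock": time; "q": joint angles; "dq": joint speeds; "joint_torque": joint torques, N m; "tool_pos": TCP position; "ee_rot": TCP orientation; "ft_force": force on the tool from outside, world axes, zero at the start; "ft_torque": the same for the moment, N m; "gripper_width": finger opening in mm.
Only numpy, scipy, OpenCV 4.12 (cv2) and the standard library are available. Lean on these libraries where they do the work, as an engineer would, in place of code of your own. Each camera call takes 0.05 s, during which the arm holds its last target.

TASK

Draw the steel rule out of the length gauge by its upright tab until the middle of the tab stands level with the tip of the arrow plate, and leave it there. Then lift the spindle with the pulley out of its cradle and, keeping it level, hold it still along and straight above the rule, about 15 cm above the bench, with its pulley end face plumb over the arrow's mark and the shaft running back towards the gauge's housing. Finish while still holding it there, and leave the plain shaft and everything else on the bench undisturbed.

Things in the scene. Friction and masses are not known exactly. Their poses are not given: they have to be found in the camera images.
- gauge: Length gauge fixed to the bench: aluminium base 510 x 60 x 8 mm with a grey housing (250 mm long, 40 mm wide, 34 mm high, with a dark round spring drum on top up to 68 mm) from which a steel rule is drawn. Origin on the bench at the housing's mouth; its x axis points along the rule in the direction it is drawn out (roughly to the robot's right); the base reaches 260 mm in +x and 250 mm (under the housing) in -x.
- rule (a joint): How far the steel rule is drawn out (m), 0 to 0.21. The upright pull tab stands (30 mm + this value) from the housing's mouth. A spring pulls it back (1.5 to 3 N) but an inner brake of 5 N holds it wherever it is left; drawing it out takes about 7 N, pushing it back about 3 N.
- tab (a point): The pull tab, an upright steel plate on the free end of the rule: 12 mm thick along the rule, 30 mm wide across it, from 12 to 62 mm above the bench. The point is the middle of the tab in plan, 40 mm above the bench; x axis = drawing-out direction.
- mark (a point): The marked length. A dark steel arrow plate, fixed on the edge of the gauge's base on the side away from the robot, top at most 16 mm above the bench, points across at the rule. This point lies on the rule's centre line exactly opposite the arrow's tip, 40 mm above the bench; axes as the gauge's. The plate itself lies 18 to 76 mm to the side of the point.
- spindle_mid (a point): The spindle to be checked: a round steel shaft 24 mm in diameter and 220 mm long with a dark grooved pulley (60 mm across, 25 mm wide) flush with one end; mass about 0.5 kg. The point is on the axis half-way along its length, 55 mm above the bench at the start; x axis along the shaft towards the pulley end. It balances 27 mm from this point towards the pulley.
- pulley_face (a point): Centre of the spindle's pulley end face, 110 mm from the spindle's middle; axes as the spindle's.
- cradle: The cradle on which the spindle lies: wooden foot 170 x 70 x 10 mm fixed to the bench with two steel V-rests, each 10 mm thick along the shaft, 62 mm behind and 66 mm ahead of the foot's middle and about 60 mm high; the shaft is free between them. Origin on the bench under its middle, x axis along the V's towards the pulley end.
- cradle2: An equal cradle for the other shaft; same origin and axes.
- plain_shaft: The other shaft, not wanted: plain, 24 mm in diameter, 190 mm long, no pulley. Origin at its middle, x along it. Leave it alone.
- bearing: Bystander: bearing ring lying flat, 52 mm across, 15 mm high; origin under its centre. Leave it alone.
- carton: Bystander: cardboard carton 60 x 90 x 45 mm; origin under its centre. Leave it alone.
- can: Bystander: grey can 66 mm across, 100 mm high; origin under its centre. Leave it alone.
- sheave: Bystander: dark grooved pulley wheel lying flat, 76 mm across, 36 mm high; origin under its centre. Leave it alone.
- wrench: Bystander: steel wrench lying flat; origin under its centre. Leave it alone.
- white_box: Bystander: white box 70 x 110 x 50 mm; origin under its centre. Leave it alone.

How it is judged (in metres and radians):
On the way, in this order (a step that is already met when the one before it is completed fails the run):
1. the rule is drawn out to the arrow (tab within 6 mm) and stands still, the spindle still in its cradle (x of tab in the frame of mark between -0.006 and 0.006 m and velocity of joint rule between -0.01 and 0.01 m/s and height (world z) of spindle_mid below 0.065 m), for 0.3 s.
2. the spindle is lifted clear of its cradle and held in the fingers (contact force between spindle and cradle below 0.1 N and contact force between spindle and table below 0.1 N and contact force between spindle and gauge below 0.1 N and contact force between spindle and cradle2 below 0.1 N and height (world z) of spindle_mid above 0.09 m and contact force between spindle and the fingers above 2 N), for 0.3 s.
At the end, for the whole second after the job is handed in: Finishing while holding: the spindle is in the fingers alone, axis 115-185 mm above the bench, level within 0.1 rad, along the rule within 0.14 rad, pulley face within 20 mm of plumb over the mark, shaft towards the housing, still (20 mm/s, 0.15 rad/s); tab within 6 mm of the arrow (x of tab in the frame of mark between -0.006 and 0.006 m and contact force between spindle and cradle below 0.1 N and contact force between spindle and table below 0.1 N and contact force between spindle and gauge below 0.1 N and contact force between spindle and cradle2 below 0.1 N and contact force between spindle and the fingers above 2 N and height (world z) of spindle_mid between 0.115 and 0.185 m and angle between spindle_mid's own x axis and vertical between 1.4708 and 1.6708 rad and horizontal distance between pulley_face and mark below 0.02 m and angle between the x axis of spindle_mid and the x axis of gauge, either way round below 0.14 rad and x of spindle_mid in the frame of mark below -0.05 m and linear speed of spindle below 0.02 m/s and angular speed of spindle below 0.15 rad/s); the arm keeps its last pose, push and grip.
It fails at once if the spindle is tipped more than 0.45 rad from level (not (angle between spindle_mid's own x axis and vertical between 1.1208 and 2.0208 rad)).
It fails at once if the plain shaft or another bystander is moved more than 25 mm (distance of any of plain_shaft, bearing, carton, can, sheave, wrench, white_box from where it was at the start of the episode above 0.025 m).
It also fails if it takes over 64 s, if anything falls off the work surface, if the arm or the gripper's body presses on something with over 40 N, if the wrist force passes 120 N, or if a joint passes its speed limit or range.

## Working session

There is one attempt and no reset: what is moved stays moved. The work goes in short steps, Python scripts to look and compute and a shell command to move; the robot and the scene stay as the last step left them, time stands still between calls to the robot, and variables do not carry over. Pictures are saved under pics/ and viewed, and the job is handed in when it is done.

```bash
ls; mkdir -p pics; python3 - <<'E'
from cell import *
import cv2
print(read_state())
for n in ("scene","top","wrist"):
    i=camera_info(n); print(n,i)
    im=get_image(n); cv2.imwrite(f"pics/{n}0.png",cv2.cvtColor(im,cv2.COLOR_RGB2BGR))
E
```

```text
pics
{'clock': 0.0, 'q': array([ 1.21852803,  0.50833   , -0.23748337,  1.50117295,  0.12572479,
        1.14890364, -0.15478497]), 'dq': array([-4.70645226e-04,  7.10044400e-05, -2.18525635e-03,  1.23480899e-03,
        7.60303282e-04,  3.28126499e-04, -1.25964220e-03]), 'joint_torque': array([-9.10773997e-04, -6.20601153e+01, -2.18650885e+00, -2.49650860e+01,
        1.27116346e-02,  1.21932602e-02, -1.10913588e-04]), 'tool_pos': array([ 275.95082673, -560.34541556,  303.01915822]), 'ee_rot': array([-0.60009149,  0.37407349, -0.37294892,  0.60072318]), 'ft_force': array([ 0.89172705, -0.74457247,  0.12391404]), 'ft_torque': array([0.00656465, 0.01629267, 0.00996567]), 'gripper_width': 85.4917596772564}
scene {'camera_matrix': array([[461.1703315 ,   0.        , 286.45001794],
       [  0.        , 461.1703315 , 210.99383796],
       [  0.        ,   0.        ,   1.        ]]), 'eye': array([1314.78360216,   19.08064611,  896.00784199]), 'attitude': array([ 0.63047758,  0.68462841, -0.27184326, -0.24471044])}
top {'camera_matrix': array([[481.93191525,   0.        , 277.3287536 ],
       [  0.        , 481.93191525, 212.55831466],
       [  0.        ,   0.        ,   1.        ]]), 'eye': array([ 386.49886159,  -80.07468898, 1101.48946389]), 'attitude': array([ 0.70778813, -0.70182802,  0.04940148, -0.06350501])}
wrist {'camera_matrix': array([[316.74953681,   0.        , 284.40493667],
       [  0.        , 316.74953681, 204.63604536],
       [  0.        ,   0.        ,   1.        ]]), 'eye': array([ 340.93944281, -527.23612791,  372.71033671]), 'attitude': array([ 0.84003089, -0.52243378, -0.07809336,  0.12374356])}
```

View pics/scene0.png

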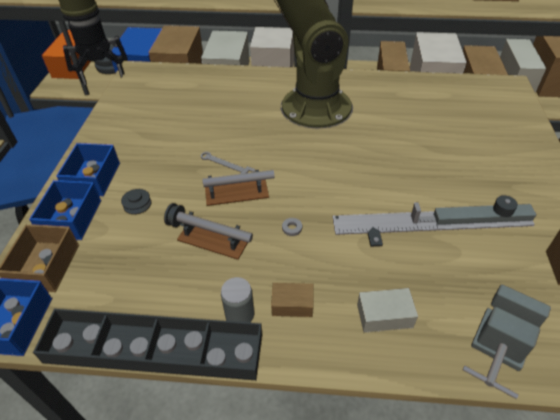

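View pics/top0.png

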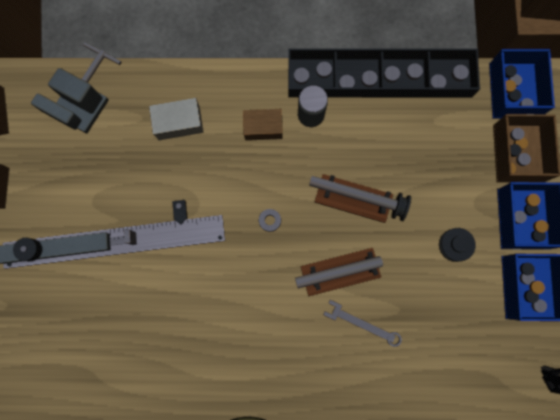

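View pics/wrist0.png

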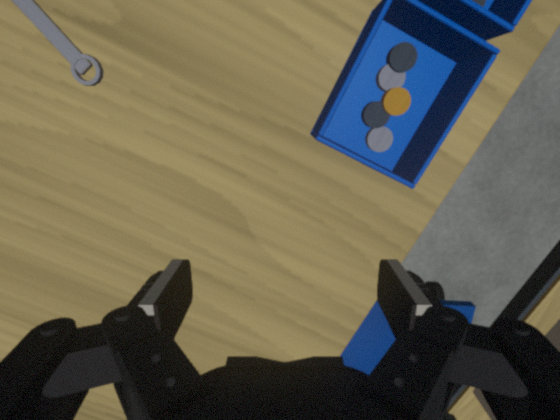

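```bash
cat > h.py <<'E'
from cell import *
import cv2, numpy as np
from scipy.spatial.transform import Rotation as R
def cam(n):
    i=camera_info(n); return np.array(i["camera_matrix"]),np.array(i["eye"]),R.from_quat(i["attitude"]).as_matrix()
def ray(c,u,v):
    K,e,A=c; d=A@np.linalg.solve(K,[u,v,1.]); return e,d/np.linalg.norm(d)
def onz(c,u,v,z):
    e,d=ray(c,u,v); return e+d*(z-e[2])/d[2]
def tri(c1,p1,c2,p2):
    e1,d1=ray(c1,*p1); e2,d2=ray(c2,*p2)
    s=np.linalg.lstsq(np.c_[d1,-d2],e2-e1,rcond=None)[0]
    a,b=e1+s[0]*d1,e2+s[1]*d2; return (a+b)/2,np.linalg.norm(a-b)
def proj(c,P):
    K,e,A=c; q=K@(A.T@(np.asarray(P,float)-e)); return q[:2]/q[2]
def save(n,im): cv2.imwrite("pics/"+n,cv2.cvtColor(im,cv2.COLOR_RGB2BGR))
def crop(im,u0,u1,v0,v1,k): return cv2.resize(im[v0:v1,u0:u1],None,fx=k,fy=k,interpolation=cv2.INTER_CUBIC)
E
python3 - <<'E'
from h import *
s=read_state(); print(R.from_quat(s["ee_rot"]).as_matrix().round(3))
t=cv2.imread("pics/top0.png"); c=cv2.imread("pics/scene0.png")
cv2.imwrite("pics/t1.png",crop(t,0,230,190,280,3)); cv2.imwrite("pics/t2.png",crop(t,290,420,160,300,4))
cv2.imwrite("pics/s1.png",crop(c,325,540,185,260,3)); cv2.imwrite("pics/s2.png",crop(c,150,290,150,265,4))
E
```

```text
[[ 0.442 -0.001  0.897]
 [-0.897  0.001  0.442]
 [-0.001 -1.     0.   ]]
```

View pics/t1.png

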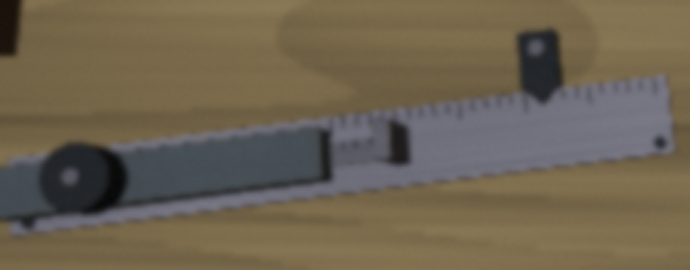

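View pics/t2.png

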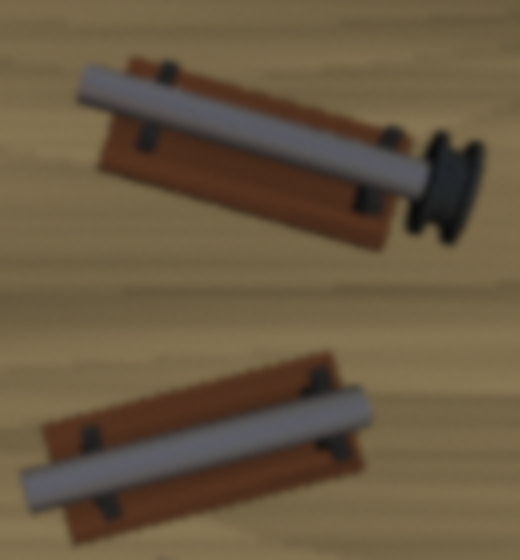

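View pics/s1.png

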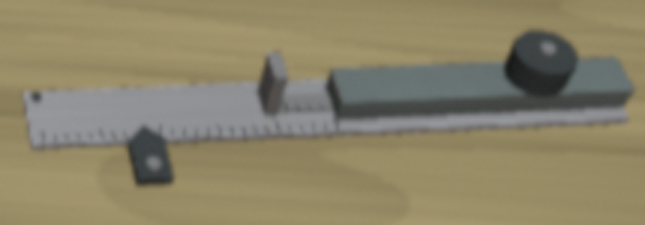

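View pics/s2.png

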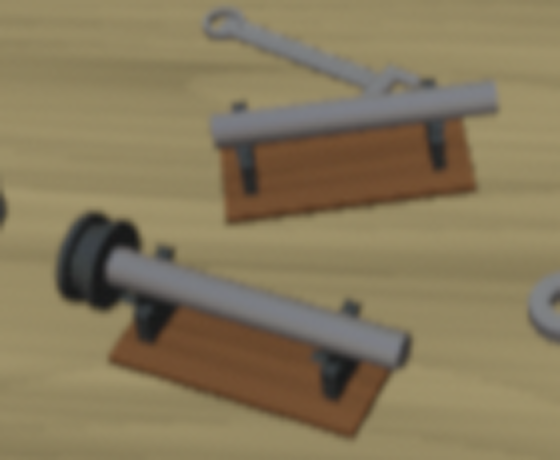

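```bash
cat > m1.py <<'E'
from h import *
T=cam("top");S=cam("scene")
t=lambda x,y:((x+.5)/3-.5,(y+.5)/3-.5+190)
s=lambda x,y:((x+.5)/3-.5+325,(y+.5)/3-.5+185)
t2=lambda x,y:((x+.5)/4-.5+290,(y+.5)/4-.5+160)
s2=lambda x,y:((x+.5)/4-.5+150,(y+.5)/4-.5+150)
for n,p in dict(endA=(666,76),endB=(673,152),topL=(100,148),botL=(100,223)).items(): print(n,onz(T,*t(*p),8).round(1))
for n,p in dict(endA=(25,92),endB=(33,148),R=(627,120)).items(): print("s",n,onz(S,*s(*p),8).round(1))
print("tip T",onz(T,*t(543,103),14).round(1),"S",onz(S,*s(143,127),14).round(1), tri(T,t(543,103),S,s(143,127)))
for n,p in dict(a=(371,120),b=(389,119),c=(375,161),d=(393,162)).items(): print("tab",n,onz(T,*t(*p),62).round(1))
for n,p in dict(a=(270,53),b=(283,52),c=(287,62)).items(): print("tab S",n,onz(S,*s(*p),62).round(1))
print("mouth", onz(T,*t(322,128),34).round(1),onz(T,*t(328,180),34).round(1))
for n,p in dict(end=(85,84),pul=(425,178)).items(): print("spT",n,onz(T,*t2(*p),60).round(1))
for n,p in dict(end=(398,345),pul=(115,263)).items(): print("spS",n,onz(S,*s2(*p),57).round(1))
print("pulley face top/bottom T",onz(T,*t2(480,148),55).round(1),onz(T,*t2(452,242),55).round(1))
E
python3 m1.py
```

```text
endA [556.1  70.8   8. ]
endB [497.7  63.8   8. ]
topL [497.2 504.4   8. ]
botL [440.  499.1   8. ]
s endA [498.9  64.    8. ]
s endB [561.8  71.8   8. ]
s R [491.2 573.1   8. ]
tip T [533.7 163.3  14. ] S [536.5 163.3  14. ] (array([534.10824789, 163.85796466,  11.26478695]), np.float64(0.18247207090267048))
tab a [513.8 277.9  62. ]
tab b [514.6 264.8  62. ]
tab c [483.9 273.2  62. ]
tab d [483.3 260.   62. ]
tab S a [488.3 264.4  62. ]
tab S b [486.3 275.3  62. ]
tab S c [497.7 277.3  62. ]
mouth [510.9 324.1  34. ] [472.1 317.   34. ]
spT end [ 626.3 -131.8   60. ]
spT pul [ 574.8 -317.3   60. ]
spS end [ 625.3 -135.1   57. ]
spS pul [ 573.8 -318.5   57. ]
pulley face top/bottom T [ 592.7 -349.    55. ] [ 540.3 -332.1   55. ]
```

```bash
cat >> h.py <<'E'
def need(target,xdir=None):
    s=read_state(); M=R.from_quat(s["ee_rot"]).as_matrix(); p=np.array(s["tool_pos"])
    print("t",round(s["clock"],2),"tcp",p.round(1),"w",round(s["gripper_width"],1),"F",np.round(s["ft_force"],1),"xdir",M[:,0].round(3),"ydir",M[:,1].round(3))
    yaw=0
    if xdir is not None:
        a=np.arctan2(xdir[1],xdir[0])-np.arctan2(M[1,0],M[0,0]); a=(a+np.pi)%(2*np.pi)-np.pi; yaw=-a
        M=R.from_rotvec([0,0,a]).as_matrix()@M
    print("yaw",round(yaw,3),"shift after yaw, tool axes",(M.T@(np.asarray(target)-p)).round(1))
E
python3 -m crank '[[0,[0,0,0],0.17],[0,[0,0,0],0.16]]' 60
python3 -c "
from h import *
need([499,269,250],[.126,-.992])"
```

```text
clock: 0.4
tool_pos: [276.0, -560.5, 303.4]
ee_rot: [-0.529, 0.469, -0.468, 0.53]
ft_force: [0.6, -1.0, 0.5]
gripper_width: 51.7
t 0.4 tcp [ 276.  -560.5  303.4] w 51.7 F [ 0.6 -1.   0.5] xdir [ 0.122 -0.993 -0.001] ydir [-0.     0.001 -1.   ]
yaw -0.004 shift after yaw, tool axes [-794.8   54.1  325.8]
```

```bash
python3 -m crank '[[0,[-54,0,22],0],[0,[-54,0,22],0],[0,[-54,0,22],0],[0,[-54,0,22],0],[0,[-54,0,22],0]]'
python3 -m crank '[[0,[-54,0,22],0],[0,[-54,0,22],0],[0,[-54,0,22],0],[0,[-54,0,22],0],[0,[-54,0,22],0]]'
python3 -m crank '[[0,[-54,10,22],0],[0,[-54,10,22],0],[0,[-54,10,22],0],[0,[-40,5,15],0]]'
python3 -c "
from h import *
need([499,269,250],[.126,-.992])"
```

```text
clock: 1.02
tool_pos: [351.1, -276.9, 303.9]
ee_rot: [-0.531, 0.467, -0.467, 0.531]
ft_force: [2.5, 0.3, -0.0]
gripper_width: 43.1
clock: 1.65
tool_pos: [425.7, 4.7, 304.0]
ee_rot: [-0.531, 0.467, -0.467, 0.531]
ft_force: [1.2, -0.7, 0.1]
gripper_width: 42.7
clock: 2.15
tool_pos: [480.2, 216.3, 268.2]
ee_rot: [0.531, -0.467, 0.466, -0.531]
ft_force: [0.3, -0.1, 0.4]
gripper_width: 43.1
t 2.15 tcp [480.2 216.3 268.2] w 43.1 F [ 0.3 -0.1  0.4] xdir [ 0.129 -0.992 -0.001] ydir [-0.001  0.    -1.   ]
yaw 0.003 shift after yaw, tool axes [-49.9  18.2  25.3]
```

```bash
python3 -m crank '[[0,[0,0,0],0],[0,[0,0,-20],0]]'; python3 - <<'E'
from h import *
i=camera_info("wrist"); print(i["eye"],R.from_quat(i["attitude"]).as_matrix()[:,2])
im=get_image("wrist"); save("w1.png",im)
W=cam("wrist")
for P in ([499,269,62],[534,163.5,12],[527,67,8]): print(proj(W,P))
E
```

```text
clock: 2.4
tool_pos: [460.8, 210.7, 268.3]
ee_rot: [0.531, -0.467, 0.467, -0.531]
ft_force: [-0.9, -0.7, 0.6]
gripper_width: 42.7
[532.70402602 220.74957062 337.80018554] [-0.28793654 -0.03679173 -0.95694248]
[222.91630389 137.26927976]
[341.70609721 110.82451163]
[433.2805475  130.57174558]
```

View pics/w1.png

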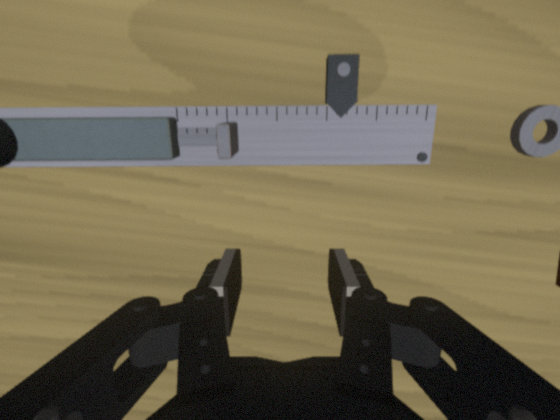

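```bash
python3 - <<'E'
import cv2
from h import crop
w=cv2.imread("pics/w1.png"); cv2.imwrite("pics/w1c.png",crop(w,160,360,90,180,4))
E
```

```text
(no output)
```

View pics/w1c.png

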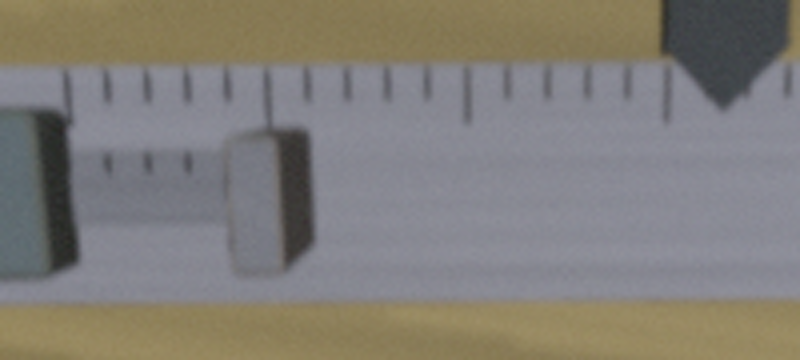

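```bash
python3 - <<'E'
from h import *
W=cam("wrist"); f=lambda x,y:((x+.5)/4-.5+160,(y+.5)/4-.5+90)
tc=np.mean([onz(W,*f(*p),62) for p in [(231,134),(272,132),(235,273),(285,272)]],0)
for p in [(231,134),(272,132),(235,273),(285,272)]: print(onz(W,*f(*p),62).round(1))
tip=[onz(W,*f(724,108),z) for z in(8,12,16)]
A=np.array([onz(W,*f(10,67),8),onz(W,*f(780,64),8)]);B=np.array([onz(W,*f(10,303),8),onz(W,*f(780,302),8)])
g=(A[1]-A[0]+B[1]-B[0])[:2]; g/=np.linalg.norm(g)
print("g",g,"tab",tc.round(1),"tips",np.round(tip,1))
for q in tip: print((q-tc)[:2]@g)
mid=(A.mean(0)+B.mean(0))/2; n=np.array([-g[1],g[0]]); print("width",(A-B).mean(0)[:2]@n,"tab off",(tc-mid)[:2]@n)
q=tip[1][:2]; print("mark", mid[:2]+g*((q-mid[:2])@g))
E
```

```text
[510.1 274.5  62. ]
[511.6 265.9  62. ]
[480.9 271.7  62. ]
[482.5 260.9  62. ]
g [ 0.13024247 -0.99148217] tab [496.3 268.2  62. ] tips [[528.4 162.9   8. ]
 [528.4 163.6  12. ]
 [528.4 164.3  16. ]]
108.65287172202633
107.96438643409004
107.2759011461538
width 59.3169901948943 tab off 1.1431561755576354
mark [509.20959079 161.04357827]
```

```bash
python3 -c "
from h import *
need([496.5,268.3,100],[.13,-.9915])"
```

```text
t 2.45 tcp [457.5 210.1 268.4] w 42.6 F [-3.8 -2.  -0.7] xdir [ 0.128 -0.992  0.001] ydir [-0.003 -0.002 -1.   ]
yaw -0.002 shift after yaw, tool axes [-52.9 168.2  46.7]
```

```bash
python3 -m crank '[[0,[-27,20,23],0],[0,[-26,20,22],0],[0,[0,20,0],0],[0,[0,0,0],0]]'
python3 -c "
from h import *
need([496.5,268.3,100],[.13,-.9915])"
```

```text
clock: 2.95
tool_pos: [497.8, 267.9, 207.5]
ee_rot: [0.532, -0.467, 0.467, -0.529]
ft_force: [0.6, 0.1, -0.2]
gripper_width: 42.6
t 2.95 tcp [497.8 267.9 207.5] w 42.6 F [ 0.6  0.1 -0.2] xdir [ 0.127 -0.992  0.002] ydir [-0.003 -0.002 -1.   ]
yaw -0.003 shift after yaw, tool axes [ -0.8 107.5  -0.9]
```

```bash
python3 -m crank '[[0,[-1,40,-1],0],[0,[0,35,0],0],[0,[0,30,0],0],[0,[0,0,0],0]]'
python3 -m crank '[[-0.3,[0,0,0],0],[-1,[0,0,0],0],[-1,[0,0,0],0],[-1,[0,0,0],0],[-1,[0,0,0],0]]' 50
python3 - <<'E'
from h import *
need([496.5,268.3,100],[.13,-.9915]); save("w2.png",get_image("wrist"))
E
```

```text
clock: 3.45
tool_pos: [496.7, 268.8, 103.2]
ee_rot: [0.532, -0.467, 0.467, -0.53]
ft_force: [0.7, -0.3, 0.3]
gripper_width: 42.9
clock: 4.08
tool_pos: [497.9, 270.3, 105.7]
ee_rot: [-0.53, 0.466, -0.468, 0.532]
ft_force: [-1.1, -2.2, 5.9]
gripper_width: 11.4
t 4.08 tcp [497.9 270.3 105.7] w 11.4 F [-1.1 -2.2  5.9] xdir [ 0.128 -0.992 -0.   ] ydir [ 0.003  0.001 -1.   ]
yaw -0.002 shift after yaw, tool axes [ 1.8  5.7 -1.7]
```

View pics/w2.png

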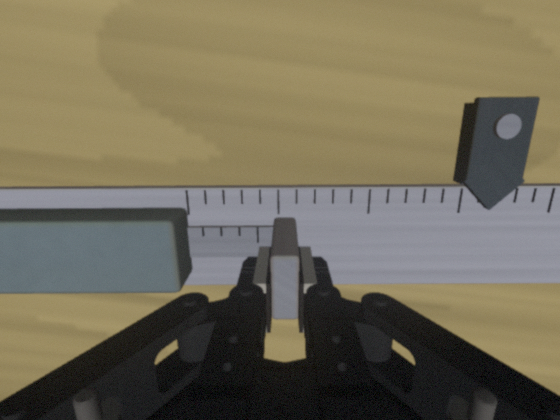

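```bash
python3 -m crank '[[-1,[8,0,0],0],[-1,[16,0,0],0],[-1,[18,0,0],0],[-1,[18,0,0],0],[-1,[16,0,0],0]]' 60
python3 -m crank '[[-1,[14,0,0],0],[-1,[10,0,0],0],[-1,[4,0,0],0],[-1,[0,0,0],0],[-1,[0,0,0],0]]'
python3 - <<'E'
from h import *
need([509.5,161.2,100],[.13,-.9915]); im=get_image("wrist"); save("w3.png",im); save("w3c.png",crop(im,200,400,150,300,4))
save("top3.png",crop(get_image("top"),80,230,200,260,5))
E
```

```text
clock: 4.75
tool_pos: [507.7, 197.4, 105.8]
ee_rot: [-0.529, 0.467, -0.466, 0.534]
ft_force: [-0.3, 6.8, 3.7]
gripper_width: 11.2
clock: 5.38
tool_pos: [511.5, 168.9, 105.7]
ee_rot: [-0.529, 0.466, -0.467, 0.533]
ft_force: [0.0, 4.0, 6.2]
gripper_width: 11.0
t 5.38 tcp [511.5 168.9 105.7] w 11.0 F [0.  4.  6.2] xdir [ 0.129 -0.992 -0.003] ydir [ 0.004  0.003 -1.   ]
yaw -0.001 shift after yaw, tool axes [ 7.4  5.7 -3. ]
```

View pics/w3c.png

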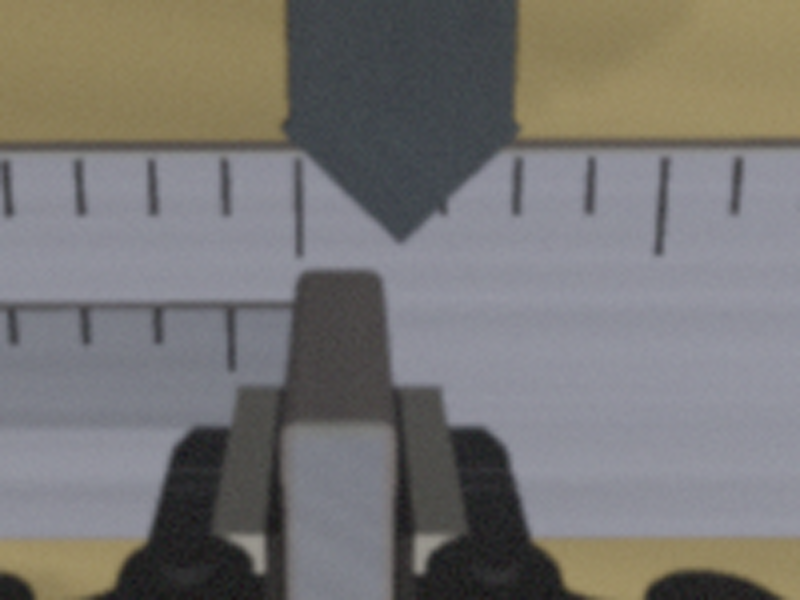

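View pics/top3.png

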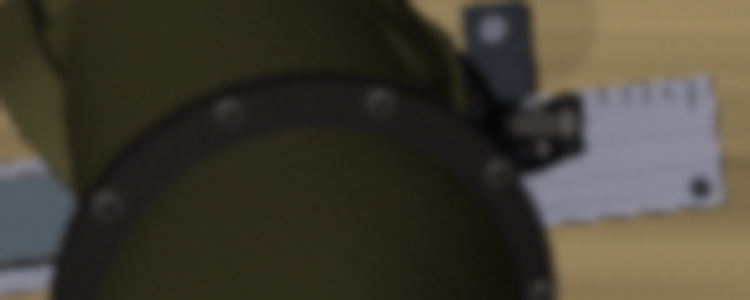

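```bash
python3 - <<'E'
from h import *
W=cam("wrist"); f=lambda x,y:((x+.5)/4-.5+200,(y+.5)/4-.5+150)
g=np.array([.1302,-.9915])
p0=read_state()["tool_pos"][:2]
d=lambda P:((P[:2]-p0)@g).round(2)
print("tip",[d(onz(W,*f(401,242),z)) for z in (8,12,16)])
print("tab far top edge (y272) foot of far face",[d(onz(W,*f(339,272),z)) for z in (12,62)], "top face near front edge", d(onz(W,*f(339,422),62)))
print("ticks",[d(onz(W,*f(x,200),8)) for x in (299,662)])
E
```

```text
tip [np.float64(7.49), np.float64(7.3), np.float64(7.11)]
tab far top edge (y272) foot of far face [np.float64(-1.1), np.float64(-0.93)] top face near front edge -0.95
ticks [np.float64(-6.6), np.float64(43.25)]
```

```bash
python3 -m crank '[[-1,[4,0,0],0],[-1,[4,0,0],0],[-1,[0,0,0],0],[-1,[0,0,0],0]]'
python3 - <<'E'
from h import *
need([509.5,161.2,100],[.13,-.9915]); im=get_image("wrist");  save("w4c.png",crop(im,200,400,150,300,4))
E
```

```text
clock: 5.98
tool_pos: [512.6, 161.4, 105.7]
ee_rot: [-0.529, 0.466, -0.467, 0.533]
ft_force: [0.2, 5.4, 5.3]
gripper_width: 10.9
t 5.97 tcp [512.6 161.4 105.7] w 10.9 F [0.2 5.4 5.3] xdir [ 0.129 -0.992 -0.003] ydir [ 0.004  0.004 -1.   ]
yaw -0.001 shift after yaw, tool axes [-0.2  5.7 -3.1]
```

View pics/w4c.png

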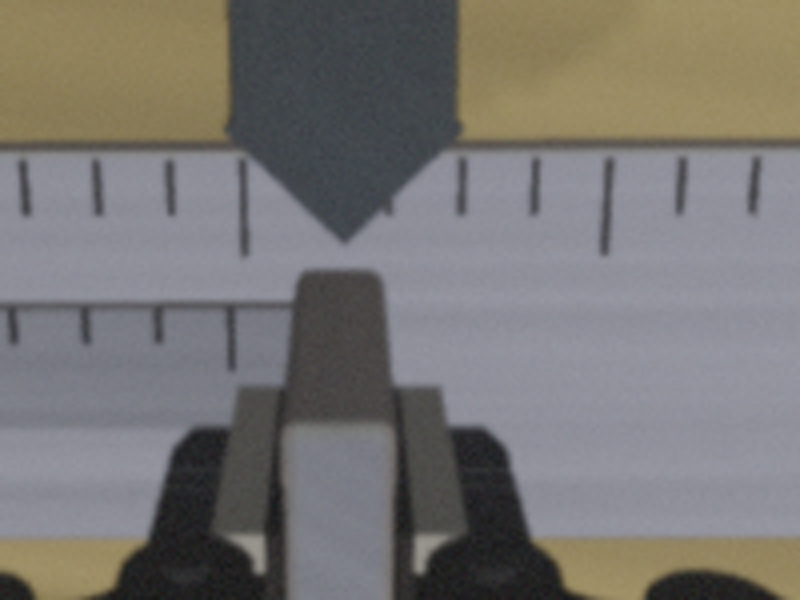

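```bash
python3 -m crank '[[-0.6,[0,0,0],0],[0,[0,0,0],0],[0,[0,0,0],0]]'
python3 -m crank '[[0,[0,-20,0],0],[0,[0,-40,0],0],[0,[0,-45,0],0],[0,[0,-40,-30],0],[0,[0,0,-20],0]]'
python3 - <<'E'
from h import *
need([509.5,161.2,100],[.13,-.9915]); im=get_image("wrist");  save("w5.png",im);save("w5c.png",crop(im,200,400,60,210,4))
E
```

```text
clock: 6.4
tool_pos: [511.4, 158.7, 103.9]
ee_rot: [0.531, -0.467, 0.467, -0.531]
ft_force: [-0.5, -0.1, -0.5]
gripper_width: 42.7
clock: 7.02
tool_pos: [461.9, 153.2, 251.6]
ee_rot: [-0.529, 0.466, -0.468, 0.532]
ft_force: [0.2, -0.5, -0.7]
gripper_width: 42.8
t 7.03 tcp [461.9 153.2 251.6] w 42.8 F [ 0.2 -0.5 -0.7] xdir [ 0.127 -0.992 -0.001] ydir [ 0.005  0.001 -1.   ]
yaw -0.003 shift after yaw, tool axes [ -1.7 151.8  47.6]
```

View pics/w5c.png

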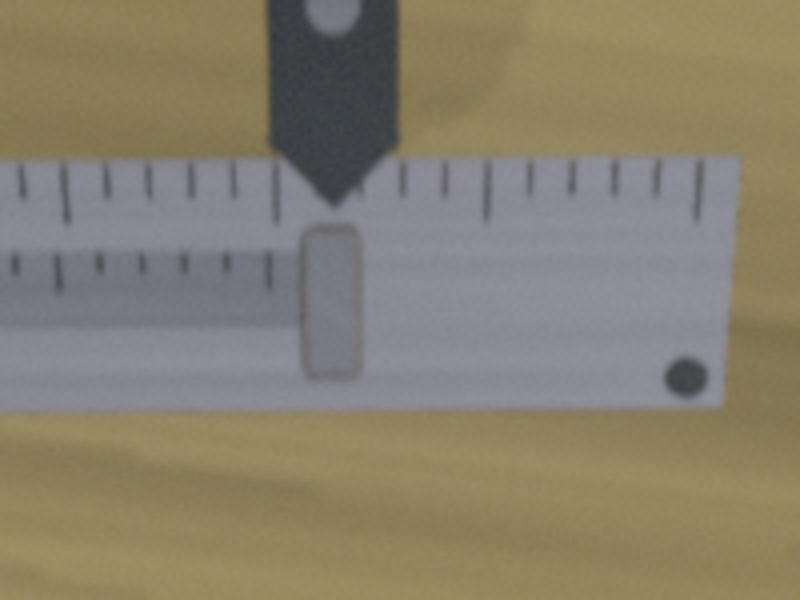

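```bash
python3 - <<'E'
from h import *
need([580,-290,270],[.963,-.268])
W=cam("wrist"); f=lambda x,y:((x+.5)/4-.5+200,(y+.5)/4-.5+60)
print(onz(W,*f(335,205),12),onz(W,*f(331,303),62))
a=[onz(W,*f(335,158),8),onz(W,*f(335,410),8)];print(a)
need([580,-290,270])
E
```

```text
t 7.08 tcp [458.9 152.4 250.2] w 42.5 F [-4.6 -1.6 -2.4] xdir [ 0.128 -0.992  0.001] ydir [ 0.001 -0.001 -1.   ]
yaw -1.171 shift after yaw, tool axes [ 235.3  -19.8 -393.8]
[528.92660206 163.11117246  12.        ] [510.52729619 161.43407505  62.        ]
[array([539.34597534, 164.45509993,   8.        ]), array([480.72667217, 156.95079817,   8.        ])]
t 7.08 tcp [458.9 152.4 250.2] w 42.5 F [-4.6 -1.6 -2.4] xdir [ 0.128 -0.992  0.001] ydir [ 0.001 -0.001 -1.   ]
yaw 0 shift after yaw, tool axes [454.3 -19.3  63.5]
```

```bash
python3 -m crank '[[0.4,[57,-3,8],0],[0.4,[57,-3,8],0],[0.4,[57,-3,8],0],[0.4,[57,-3,8],0],[0.4,[57,-3,8],0]]'
python3 -m crank '[[0.4,[57,-2,8],0],[0.4,[57,-2,8],0],[0.4,[55,0,7],0],[0.4,[0,0,0],-0.167],[0.4,[0,0,0],-0.167]]'
python3 -m crank '[[0.4,[0,0,0],-0.167],[0.4,[0,0,0],-0.167],[0.4,[0,0,0],-0.167],[0.4,[0,0,0],-0.167],[0.4,[0,0,0],-0.167]]'
python3 -m crank '[[0.4,[0,0,0],0]]'
python3 - <<'E'
from h import *
need([589,-265.4,160],[.963,-.268]); im=get_image("wrist");  save("w6.png",im)
print(read_state()["q"].round(2))
E
```

```text
clock: 7.7
tool_pos: [538.0, -127.0, 263.7]
ee_rot: [0.531, -0.467, 0.467, -0.531]
ft_force: [0.9, -0.0, 0.6]
gripper_width: 60.0
clock: 8.32
tool_pos: [581.9, -290.7, 266.7]
ee_rot: [0.602, -0.372, 0.371, -0.602]
ft_force: [-0.6, 0.4, -0.1]
gripper_width: 59.5
clock: 8.95
tool_pos: [581.9, -289.9, 267.1]
ee_rot: [-0.701, 0.095, -0.094, 0.701]
ft_force: [-0.4, 0.3, -1.0]
gripper_width: 59.5
clock: 9.07
tool_pos: [581.9, -290.0, 267.1]
ee_rot: [-0.7, 0.098, -0.097, 0.701]
ft_force: [-0.4, -0.4, -0.4]
gripper_width: 59.8
t 9.07 tcp [ 581.9 -290.   267.1] w 59.8 F [-0.4 -0.4 -0.4] xdir [ 0.962 -0.272 -0.001] ydir [-0.001  0.001 -1.   ]
yaw -0.004 shift after yaw, tool axes [  0.4 107.1  25.5]
[ 0.84  0.65 -0.75  1.48  0.46  1.19 -0.26]
```

View pics/w6.png

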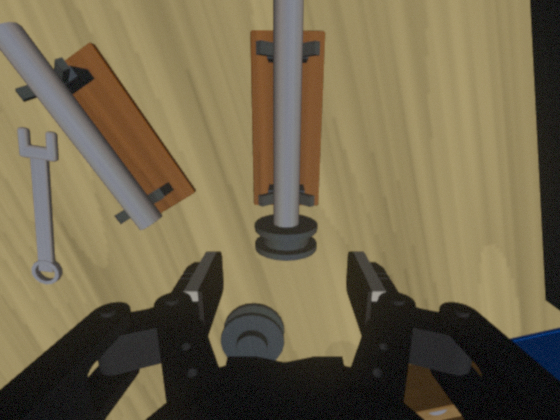

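```bash
python3 - <<'E'
from h import *
W=cam("wrist")
a=onz(W,288.5,10,57);b=onz(W,286,212,57); d=(b-a)[:2];d/=np.linalg.norm(d);print(a,b,d)
f1=[onz(W,u,v,10) for u,v in ((251,31),(326,31),(254,205),(320,206))];c=np.mean(f1,0);print("foot",np.round(f1,1),c)
pe=onz(W,286,255,30); print("pulley bottom of face?",pe, "shaft/pulley junction",onz(W,286,224,67))
print("V",onz(W,288,50,60),onz(W,286,195,60), "rel foot centre:",(onz(W,288,50,60)-c)[:2]@d,(onz(W,286,195,60)-c)[:2]@d)
n=np.array([-d[1],d[0]]); print("foot centre lateral off axis",(c-a)[:2]@n)
print("base pt", a[:2]+d*((c-a)[:2]@d))
E
```

```text
[ 623.9426378  -148.08877776   57.        ] [ 576.88856193 -306.68335626   57.        ] [-0.2844389  -0.95869417]
foot [[ 589.8 -143.2   10. ]
 [ 656.5 -162.3   10. ]
 [ 541.8 -304.4   10. ]
 [ 610.  -325.    10. ]] [ 599.54282071 -233.74938068   10.        ]
pulley bottom of face? [ 561.43926429 -361.45627302   30.        ] shaft/pulley junction [ 574.62149561 -314.53369231   67.        ]
V [ 615.7140154  -175.73007119   60.        ] [ 581.5647084  -290.17419416   60.        ] rel foot centre: -60.22249060038909 59.20781423319393
foot centre lateral off axis 0.9732456808739088
base pt [ 598.60977575 -233.47255175]
```

```bash
python3 -c "
from h import *
need([590,-262,107],[.9595,-.28])"
```

```text
t 9.12 tcp [ 581.9 -289.8  267.2] w 59.8 F [0.3 0.4 0. ] xdir [ 0.962 -0.274 -0.001] ydir [-0.001  0.001 -1.   ]
yaw 0.006 shift after yaw, tool axes [1.000e-01 1.602e+02 2.890e+01]
```

```bash
python3 -m crank '[[0.4,[0,20,15],0.006],[0.4,[0,30,14],0],[0.4,[0,30,0],0],[0.4,[0,0,0],0]]'
python3 - <<'E'
from h import *
need([590,-262,107],[.9595,-.28]); im=get_image("wrist");  save("w7.png",im)
E
```

```text
clock: 9.62
tool_pos: [588.9, -261.5, 185.7]
ee_rot: [-0.7, 0.101, -0.098, 0.7]
ft_force: [-0.9, -0.7, 0.3]
gripper_width: 59.6
t 9.62 tcp [ 588.9 -261.5  185.7] w 59.6 F [-0.9 -0.7  0.3] xdir [ 0.96  -0.279 -0.005] ydir [-0.005  0.001 -1.   ]
yaw 0.001 shift after yaw, tool axes [ 1.6 78.7 -0.2]
```

View pics/w7.png

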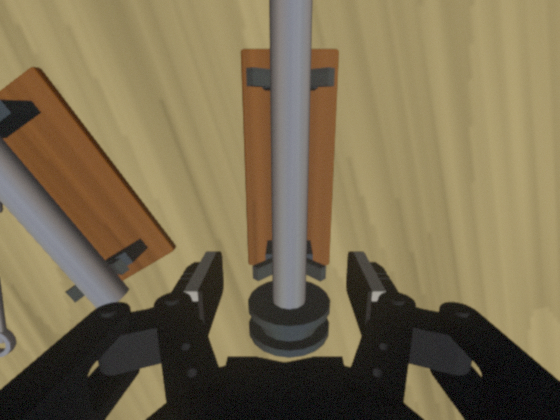

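```bash
python3 - <<'E'
from h import *
W=cam("wrist")
print(proj(W,[588.9,-261.5,67]),proj(W,[588.9,-261.5,55]))
d=np.array([-.282,-.9595]);p=np.array([588.9,-261.5])
for n,(u,v,z) in dict(junction=(289,306,67),Vfar=(290,78,60),Vnear=(289,262,57),footfar=(290,49,10),footnear=(289,264,10)).items():
    P=onz(W,u,v,z); print(n,P.round(1),((P[:2]-p)@d).round(1))
a=onz(W,291,20,57);b=onz(W,289,290,57);n=np.array([-d[1],d[0]]);print((a[:2]-p)@n,(b[:2]-p)@n)
E
```

```text
[285.70899185 229.50641542] [285.67446302 223.05654192]
junction [ 575.3 -316.7   67. ] 56.8
Vfar [ 616.6 -174.5   60. ] -91.3
Vnear [ 583.3 -289.2   57. ] 28.2
footfar [ 623.8 -152.1   10. ] -114.8
footnear [ 576.7 -314.3   10. ] 54.1
2.4178506374757234 2.618314562879391
```

```bash
python3 -m crank '[[0.4,[2,30,0],0],[0.4,[0,28,0],0],[0.4,[0,20,0],0],[0.4,[0,0,0],0]]'
python3 -m crank '[[-0.2,[0,0,0],0],[-1,[0,0,0],0],[-1,[0,0,0],0],[-1,[0,0,0],0],[-1,[0,0,0],0]]' 80
python3 -m crank '[[-1,[0,0,0],0],[-1,[0,0,0],0]]'
python3 - <<'E'
from h import *
need([590,-262,107],[.9595,-.28]); im=get_image("wrist");  save("w8.png",im)
E
```

```text
clock: 10.18
tool_pos: [591.7, -262.3, 109.4]
ee_rot: [-0.7, 0.099, -0.099, 0.7]
ft_force: [-0.0, 0.8, -0.1]
gripper_width: 59.9
clock: 10.8
tool_pos: [591.4, -261.9, 111.4]
ee_rot: [0.7, -0.099, 0.099, -0.7]
ft_force: [-5.2, 2.1, 7.5]
gripper_width: 21.5
clock: 11.05
tool_pos: [591.5, -261.9, 111.4]
ee_rot: [0.7, -0.099, 0.099, -0.7]
ft_force: [-5.7, 2.5, 7.9]
gripper_width: 21.7
t 11.05 tcp [ 591.5 -261.9  111.4] w 21.7 F [-5.7  2.5  7.9] xdir [ 0.961 -0.277 -0.001] ydir [-0.001 -0.001 -1.   ]
yaw 0.004 shift after yaw, tool axes [-1.4  4.4 -0.5]
```

View pics/w8.png

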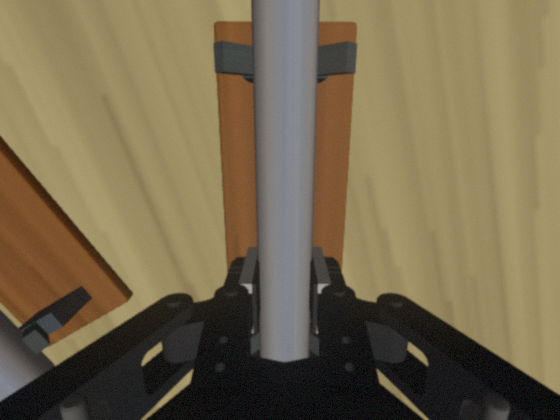

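```bash
python3 -m crank '[[-1,[0,0,0],0],[-1,[0,-5,0],0],[-1,[0,-10,0],0],[-1,[0,-10,0],0],[-1,[0,-10,0],0]]' 110
python3 -m crank '[[-1,[0,-20,0],0],[-1,[0,-25,0],0],[-1,[0,-20,0],0],[-1,[0,0,0],0],[-1,[0,0,0],0]]'
python3 - <<'E'
from h import *
need([590,-262,107],[.9595,-.28]); save("w9.png",get_image("wrist")); save("s9.png",get_image("scene"))
E
```

```text
clock: 11.72
tool_pos: [592.1, -262.1, 145.6]
ee_rot: [-0.7, 0.099, -0.099, 0.7]
ft_force: [0.1, -0.9, -5.8]
gripper_width: 21.0
clock: 12.35
tool_pos: [591.6, -262.2, 209.6]
ee_rot: [0.7, -0.099, 0.098, -0.7]
ft_force: [-0.1, -0.2, -6.7]
gripper_width: 21.1
t 12.35 tcp [ 591.6 -262.2  209.6] w 21.1 F [-0.1 -0.2 -6.7] xdir [ 0.961 -0.276 -0.001] ydir [-0.001 -0.    -1.   ]
yaw 0.004 shift after yaw, tool axes [ -1.5 102.6  -0.3]
```

View pics/w9.png

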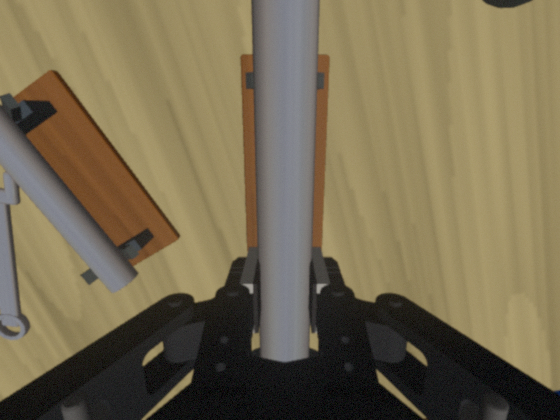

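View pics/s9.png

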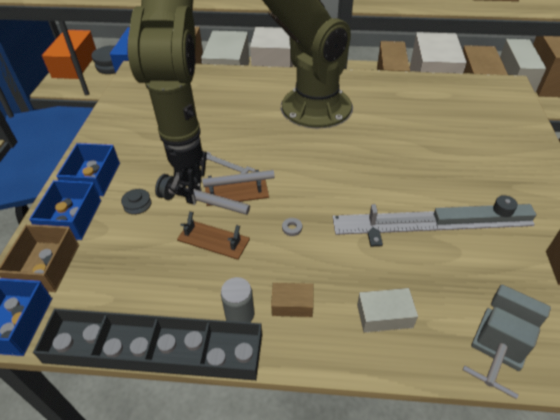

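```bash
python3 -c "
from h import *
need([499.3,242.1,215],[.9915,.130]); need([499.3,242.1,215])"
```

```text
t 12.45 tcp [ 591.5 -262.1  208.9] w 20.7 F [ 0.5  0.6 -5.9] xdir [ 0.961 -0.276 -0.002] ydir [-0.002  0.001 -1.   ]
yaw -0.41 shift after yaw, tool axes [-25.8  -6.  511.9]
t 12.45 tcp [ 591.5 -262.1  208.9] w 20.7 F [ 0.5  0.6 -5.9] xdir [ 0.961 -0.276 -0.002] ydir [-0.002  0.001 -1.   ]
yaw 0 shift after yaw, tool axes [-227.9   -5.7  459.1]
```

```bash
python3 -m crank '[[-1,[0,-5,0],-0.06],[-1,[0,-5,0],-0.1],[-1,[0,-5,0],-0.1],[-1,[0,0,0],-0.1],[-1,[0,0,10],-0.05]]'
python3 -m crank '[[-1,[-2,0,20],0],[-1,[-2,0,30],0],[-1,[-2,0,35],0],[-1,[-2,0,35],0],[-1,[-2,0,35],0]]'
python3 -m crank '[[-1,[-2,0,35],0],[-1,[-2,0,35],0],[-1,[-2,0,35],0],[-1,[-2,0,35],0],[-1,[-2,0,35],0]]'
python3 -m crank '[[-1,[-2,0,35],0],[-1,[-2,0,35],0],[-1,[-2,0,30],0],[-1,[0,0,20],0],[-1,[0,0,10],0]]'
python3 -m crank '[[-1,[0,0,0],0],[-1,[0,0,0],0]]'
python3 -c "
from h import *
need([499.3,242.1,206],[.9915,.130])"
```

```text
clock: 13.08
tool_pos: [590.7, -252.8, 223.8]
ee_rot: [-0.705, -0.045, 0.046, 0.706]
ft_force: [-0.9, 0.2, -7.6]
gripper_width: 20.9
clock: 13.7
tool_pos: [560.2, -96.8, 225.0]
ee_rot: [-0.705, -0.046, 0.046, 0.706]
ft_force: [-0.0, 0.1, -6.1]
gripper_width: 21.0
clock: 14.32
tool_pos: [527.0, 75.1, 225.1]
ee_rot: [-0.706, -0.046, 0.046, 0.706]
ft_force: [0.1, -0.2, -5.8]
gripper_width: 21.1
clock: 14.95
tool_pos: [504.1, 202.9, 225.2]
ee_rot: [-0.705, -0.047, 0.047, 0.706]
ft_force: [-0.3, -1.4, -6.3]
gripper_width: 20.8
clock: 15.2
tool_pos: [505.8, 199.6, 224.7]
ee_rot: [0.706, 0.045, -0.046, -0.705]
ft_force: [0.5, -0.1, -6.2]
gripper_width: 21.0
t 15.2 tcp [505.8 199.6 224.7] w 21.0 F [ 0.5 -0.1 -6.2] xdir [ 0.992  0.128 -0.   ] ydir [-0.    -0.001 -1.   ]
yaw -0.002 shift after yaw, tool axes [-0.9 18.7 43. ]
```

```bash
python3 -m crank '[[-1,[-1,4,15],0],[-1,[0,7,18],0],[-1,[0,5,8],0],[-1,[0,2,2],0],[-1,[0,0,0],0]]'
python3 -m crank '[[-1,[0,0,0],0],[-1,[0,0,0],0]]'
python3 - <<'E'
from h import *
need([499.3,242.1,206],[.9915,.130])
for n in("wrist","top","scene"): im=get_image(n); save(f"f_{n}.png",im); 
im=cv2.imread("pics/f_scene.png"); cv2.imwrite("pics/f_sc.png",crop(im,300,500,130,260,4))
im=cv2.imread("pics/f_top.png"); cv2.imwrite("pics/f_tc.png",crop(im,60,260,180,290,4))
E
```

```text
clock: 15.82
tool_pos: [499.3, 242.7, 206.7]
ee_rot: [0.706, 0.046, -0.046, -0.705]
ft_force: [0.9, 0.0, -5.9]
gripper_width: 21.0
clock: 16.08
tool_pos: [499.5, 242.7, 207.0]
ee_rot: [0.706, 0.046, -0.046, -0.706]
ft_force: [-0.9, -0.2, -7.0]
gripper_width: 21.0
t 16.07 tcp [499.5 242.7 207. ] w 21.0 F [-0.9 -0.2 -7. ] xdir [0.992 0.129 0.   ] ydir [ 0. -0. -1.]
yaw -0.001 shift after yaw, tool axes [-0.2  1.  -0.6]
```

View pics/f_sc.png

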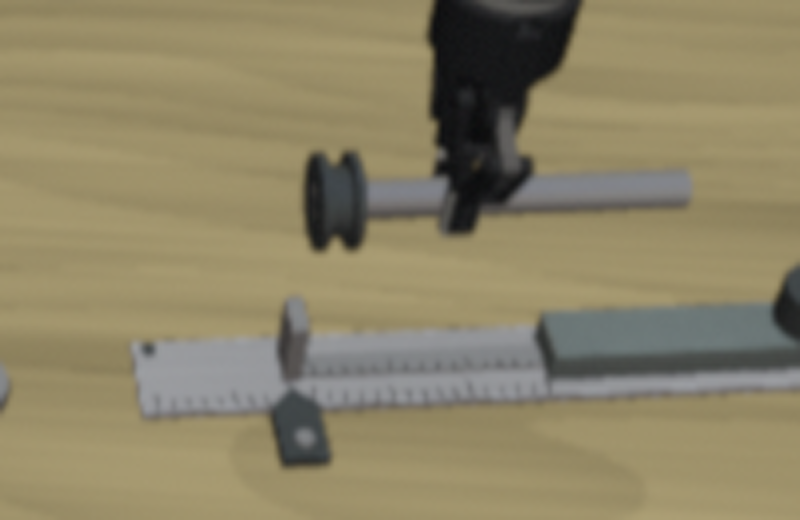

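View pics/f_tc.png

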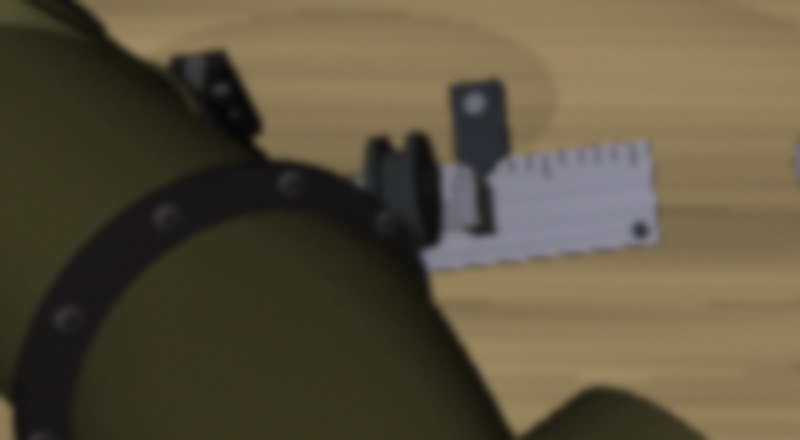

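View pics/f_wrist.png

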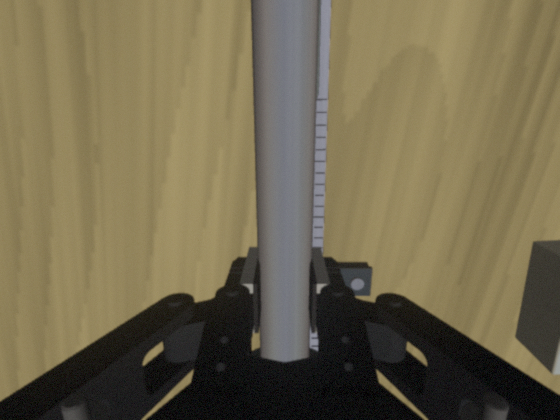

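```bash
python3 - <<'E'
from h import *
T=cam("top");S=cam("scene")
t=lambda x,y:((x+.5)/4-.5+60,(y+.5)/4-.5+180); s=lambda x,y:((x+.5)/4-.5+300,(y+.5)/4-.5+130)
print(tri(T,t(428,190),S,s(316,201)), onz(T,*t(428,190),152))
n=np.array([.9915,.13,0]); p=np.array([499.5,242.7,0])
for q in ((688,189),(368,200),(316,201)):
    e,d=ray(S,*s(*q)); P=e+d*((p-e)@n)/(d@n); print(P.round(1))
# tab vs tip, scene
print("tab top",onz(S,*s(297,304),62).round(1),"tip",onz(S,*s(297,391),12).round(1))
E
```

```text
(array([508.72488796, 161.17848472, 150.6014695 ]), np.float64(0.9877137006100524)) [508.55441381 160.31560425 152.        ]
[481.4 380.4 150.7]
[506.2 191.9 151.3]
[510.2 161.4 152.1]
tab top [507.7 162.2  62. ] tip [535.7 167.5  12. ]
```

```bash
python3 -c "
from h import *
need([499.3,242.1,206]); print(abs(read_state()['dq']).max()); print(finish_job())"
```

```text
t 16.23 tcp [499.3 242.9 207. ] w 20.9 F [ 0.  -0.2 -6.4] xdir [0.992 0.129 0.   ] ydir [ 0.  0. -1.]
yaw 0 shift after yaw, tool axes [-0.1  1.  -0.8]
0.0018768273401331239
the job is handed in; nothing more can be done
None
```

I drew the rule out until the tab stood level with the arrow's tip. I then lifted the spindle from its cradle, turned it in line with the rule, and handed the job in at about 16 s with the arm still holding it. `finish_job()` gives no verdict, so the figures below are my own measurements.

- **Tab:** after release the wrist camera put the tab about 0.5 mm short of the tip. A coarser reading from the scene camera at the end differed by about 1.6 mm. Both are inside the 6 mm limit.
- **Pulley face:** the top and scene cameras together put it at (509, 161, 151) mm, against a mark at about (510, 161) in plan, so it is within about 1–2 mm.
- **Level and direction:** the axis was about 151 mm above the bench and level within about 0.01 rad. It lay along the rule with the shaft running back towards the housing.
- **Stillness:** the joints were practically at rest when I handed in.
- **Grip opening:** the fingers read 21 mm on the 24 mm shaft. I left it, because the spindle did not slip or tilt in any view.
- **Other items:** I touched no bystander, and none looked moved in the pictures; I did not measure their positions.

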